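# Switch off the dust extractor and show its filter

## Task

Set the black fan knob of the blue bench dust extractor so that its white pointer reads zero (the thick red mark), then swing its aluminium flap up by the yellow bail until it rests open, and draw the filter plate hidden beneath it straight up out of its guides by the orange tab. Carry the filter to the steel dust tray and finish while still holding it there in the gripper: upright and still over the middle of the tray, about 10 cm above it, touching nothing else. The knob stays at zero, the flap stays open, and everything else on the bench stays where it is.

Things in the scene. Friction and masses are not known exactly. Their poses are not given: they have to be found in the camera images.
- extractor: Blue box-shaped dust extractor fixed to the bench, 150 (its x) x 225 (its y) x 140 mm high. Origin: centre of its underside; front (louvres, yellow bail) faces its -x, towards the robot; z up. Filter bay, 124 x 128 mm inside, under the flap, centred at its (-7, -42.5) mm; knob on top of its +y part.
- fan_knob (a joint): Angle of the black fan knob (rad), anticlockwise from above positive; 0 = white pointer on the thick red zero mark, pointing to the extractor's +x (away from the robot). Range -1.8 to 1.8, no stop or click at zero; starts at 0.5 to 1.25. Stays where it is left (friction about 0.05 N m).
- knob_grip (a point): Point on the knob's vertical axis at z = 170 mm, 30 mm above the extractor's top. Knob: disc 52 mm across, 6 mm thick, carrying a grip bar 48 mm long, 14 mm thick, top at z = 178 mm. The point's x axis runs along the bar to its white pointer end and turns with the knob. With the TCP here the fingertips just clear the disc.
- flap (a joint): Angle of the cover flap (rad): 0 = shut, level; grows as it opens upward, stop at 1.85. About 0.12 kg, turns freely: let go before vertical (1.57) it falls shut; let go beyond about 1.65 it falls back and rests open on the stop.
- flap_bar (a point): Middle of the cross bar of the yellow bail, moving with the flap: round bar 10 mm thick, 90 mm long, parallel to the extractor's y, 168 mm from the hinge. Flap shut: 38 mm in front of the extractor's front face, z = 143 mm, open space below, 32 mm free between bar and flap edge for a finger.
- flap_hinge (a point): Middle of the flap's hinge axis (parallel to the extractor's y), near the back of the extractor's top, z = 140 mm; fixed, axes as the extractor's. The flap is a plate 128 x 138 x 6 mm from here to the front face. At flap angle a the bar lies, from here along the extractor's axes, at about x = -168 cos(a), z = 168 sin(a) mm.
- filter: Filter plate on edge in the bay: grey frame, white pleats, 14 (its x) x 100 (its y) x 65 mm high, orange tab on top 12 x 40 x 37 mm; 0.13 to 0.25 kg. Origin: centre of its underside, z up. Starts on the bay floor (z = 30 mm), axes along the extractor's, its ends in vertical guides with 2 mm slack as high as the frame.
- filter_tab (a point): Point in the filter's orange tab, 89 mm above its underside, 13 mm below the tab's top, to be gripped across the tab's 12 mm (the filter's x). At the start z = 119 mm, the tab's top 8 mm below the extractor's top, about 50 mm free on either side of it in x.
- tray: Shallow open steel dust tray fixed to the bench, 200 (its x) x 160 (its y) x 25 mm high, walls 4 mm. Origin at the centre of its underside.
- bin_red: Red open parts bin 80 x 120 x 70 mm, bystander; origin at the centre of its underside.
- bin_yellow: Yellow open parts bin 80 x 120 x 70 mm, bystander; origin at the centre of its underside.
- jar: Jar 64 mm across, 90 mm high, bystander; origin at the centre of its underside.
- tumbler: Steel drinking tumbler with black lid, 84 mm across, 164 mm high, bystander; origin at the centre of its underside.
- screwdriver: Screwdriver with red handle lying on the bench, bystander.
- wrench: Steel wrench lying on the bench, bystander.
- spool: Copper-coloured wire spool 70 mm across, 40 mm high, bystander; origin at the centre of its underside.

How it is judged:
By the outcome, as a careful person would: the job done as asked, in the order asked, and still so for the second after the job is handed in, while the arm keeps its last pose, push and grip.
It also fails if it takes over 64 s, if anything falls off the work surface, if the arm or the gripper's body presses on something with over 40 N, if the wrist force passes 120 N, or if a joint passes its speed limit or range.

## Robot

A 6-joint arm with a two-finger parallel gripper is mounted at the origin on the work surface. World frame = base frame: x ahead of the robot, y to its left, z up, the work surface at z = 0. Lengths are in m, angles in rad, forces in N, time in s.
With the tool pointing down it reaches from about 0.35 to 0.975 m from the base axis. Payload 4.9 kg.
Tool frame: the origin (TCP) lies between the finger pads, 19 mm behind the fingertips; this is the grasp point; z points along the fingers, y is the line along which they close (so a half turn about z gives the same grasp; the last joint's range is limited). The gripper opens to 85 mm and grips with 20 to 120 N. Pads are 22 mm wide; open, the fingers measure 114 mm over their backs; the gripper's body (76 mm by 85 mm) begins 54 mm behind the grasp point. The pads swing forward as they close: fully open they stand 13 mm farther back than shut.
Start: joints at [-1.293, 0.053, 1.613, -0, 1.476, -0.119], TCP at [0.242, -0.576, 0.25] pointing down, gripper open.
Joint ranges: [-3.01, 3.01], [-1.01, 2.22], [0.06, 2.58], [-1.02, 4.17], [0.09, 2.62], [-3.14, 3.14]. Speed limits (rad/s): [2.57, 2.57, 3.14, 3.14, 3.14, 3.14].

## Interface

Orientations are given as a 3x3 rotation matrix whose columns are the frame's x, y, z axes.
In Python, from station import env gives the robot as it stands.
- The arm moves only by the tool drive_effector, called after "Emit:" as name(argument=value, ...), one argument or row to a line, values as JSON. Schema: {"type":"object","properties":{"deltas":{"type":"array","items":{"type":"array","items":{"type":"array","items":{"type":"number"},"minItems":5,"maxItems":5},"minItems":1,"maxItems":20},"minItems":1,"maxItems":1},"only":{"type":"string"},"quiet":{"type":"boolean"},"lines":{"type":"string"}},"required":["deltas"],"additionalProperties":false}. deltas is a list that holds a single list of rows (three levels of brackets), with 1 to 20 rows, each of 5 numbers: dx, dy, dz in m, then a turn about the tool's z in rad, then the finger opening in m; each row is the pose to reach, as a shift and turn from the pose commanded when the call began, along the tool's axes at that moment; what a row does not reach only later rows make up. A row lasts 1/12 s, in which the tool goes at most 0.0417 m and 0.125 rad, less where a joint would pass 70% of its speed; a pose out of reach is approached as far as the arm can. The fingers move at their own pace and stop on an object; the grip force is fixed at half the most. Time passes only in rows, so rows that do not move let the fingers close. The tool returns the time, the measured TCP pose, the force, the opening and the grip force at its end. only (a regular expression) keeps the lines of the reply that match it, lines (a string "A,B") keeps lines A to B, and quiet returns only ok. Input that does not fit is refused with a message, and nothing moves.
- env.sense(): the state, without advancing time (a new reading comes with each control period).
- env.grab_frame(name): name is "scene" or "side" or "wrist"; returns a dict with "image" (420x560x3 uint8, blue, green, red), "fx", "fy", "cx", "cy" (pixels), "D" ([k1, k2, p1, p2, k3] as OpenCV has them; the pictures are not rectified), "R" (3x3) and "t" (3): a world point X has camera coordinates R X + t. Camera axes: x right, y down, z forward; pixel columns grow to the right and rows downward; lengths in m; the calibration is good to about 2 mm. A picture is of the moment at which its call begins. There is no depth.
- env.hand_in(): hands the job in; it is judged then, once.
The state is a dict: "clock": time; "qpos": joint angles; "dq": joint speeds; "tau": joint torques, N m; "tool_pos": TCP position; "orientation": TCP orientation; "force": force on the tool from outside, world axes, zero at the start; "torque": the same for the moment, N m; "finger_gap": finger opening in m; "finger_force": force on a finger pad.
Only numpy, scipy, OpenCV 4.12 (cv2) and the standard library are available. Lean on these libraries where they do the work, as an engineer would, in place of code of your own. Each camera call takes 0.05 s, during which the arm holds its last target. There are 200 camera calls.

## Working session

There is one attempt and no reset: what is moved stays moved. The work goes in short steps, Python scripts to look and compute and a tool call to move; the robot and the scene stay as the last step left them, time stands still between calls to the robot, and variables do not carry over. Pictures are saved under pics/ and viewed, at most 10 in all, crops included, and the job is handed in when it is done.

```bash
ls; mkdir -p pics
```

Create h.py:
```python
import numpy as np, cv2
from station import env
def K(f): return np.array([[f["fx"],0,f["cx"]],[0,f["fy"],f["cy"]],[0,0,1.]])
def ray(f,px):
    u=cv2.undistortPoints(np.array([[px]],float),K(f),np.array(f["D"],float))[0,0]
    R=np.array(f["R"]);t=np.array(f["t"]);d=R.T@np.array([u[0],u[1],1.]);return -R.T@t,d/np.linalg.norm(d)
def onz(f,px,z):
    o,d=ray(f,px);return o+d*(z-o[2])/d[2]
def proj(f,X):
    return cv2.projectPoints(np.array(X,float).reshape(-1,3),cv2.Rodrigues(np.array(f["R"],float))[0],np.array(f["t"],float),K(f),np.array(f["D"],float))[0][:,0]
def cross(f,p,g,q):
    a,d=ray(f,p);b,e=ray(g,q);s=np.linalg.lstsq(np.c_[d,-e],b-a,rcond=None)[0]
    P,Q=a+s[0]*d,b+s[1]*e;return (P+Q)/2,np.linalg.norm(P-Q)
```

Run:
```python
from h import *
import pickle
F={n:env.grab_frame(n) for n in("scene","side","wrist")}
pickle.dump(F,open("f0.pkl","wb"))
for n in F: 
    cv2.imwrite(f"pics/{n}0.png",F[n]["image"]); f=F[n]; print(n,-np.array(f["R"]).T@f["t"],np.array(f["R"])[2])
s=env.sense();print(s["clock"],s["tool_pos"],s["orientation"])
```

```text
pics
station.py
scene [ 1.3122384  -0.35677049  1.33884342] [-0.49248668  0.24881452 -0.83399533]
side [0.16202746 0.77865285 0.85134933] [ 0.3799928  -0.66383475 -0.64414975]
wrist [ 0.30230576 -0.54959697  0.3721958 ] [-0.24041775 -0.09967446 -0.96553835]
0.15 [ 0.24142586 -0.57600338  0.2490463 ] [[ 9.22287182e-01  3.86505076e-01 -4.23111333e-04]
 [ 3.86505258e-01 -9.22285951e-01  1.52025586e-03]
 [ 1.97356970e-04 -1.56564725e-03 -9.99998755e-01]]
```

View pics/scene0.png

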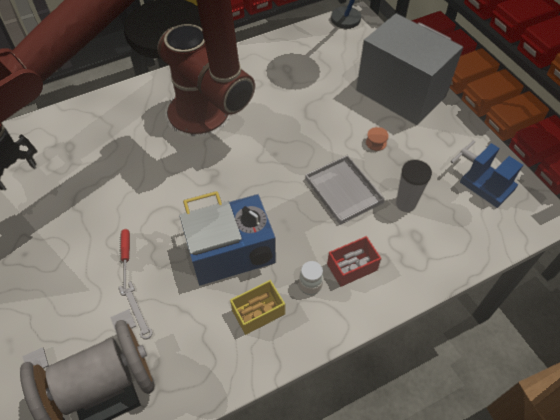

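View pics/side0.png

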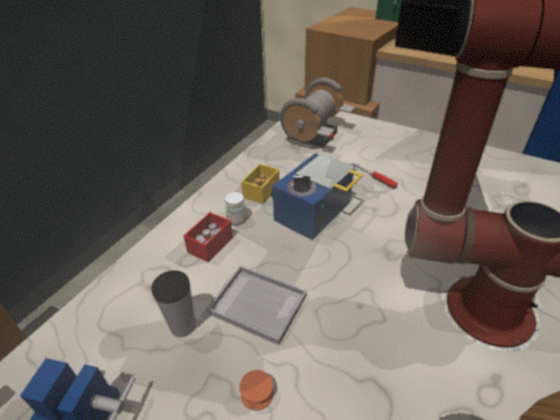

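Scene: extractor around (230,240), knob (250,218), bail (202,200), tray (344,188), tumbler (412,185). Side: knob (302,182), bail (345,180), tray (260,303). Next, enlarged crops with masks.

Run:
```python
from h import *
import pickle
F=pickle.load(open("f0.pkl","rb"))
a=cv2.resize(F["scene"]["image"][180:290,165:285],None,fx=5,fy=5,interpolation=cv2.INTER_CUBIC)[:, :400+200]
b=cv2.resize(F["side"]["image"][145:245,265:375],None,fx=3.6,fy=3.6,interpolation=cv2.INTER_CUBIC)
cv2.imwrite("pics/c1.png",a[:,:600])
for n,box in(("scene",(170,180,290,290)),("side",(260,145,380,245))):
    f=F[n];hsv=cv2.cvtColor(f["image"],cv2.COLOR_BGR2HSV);x0,y0,x1,y1=box
    for c,lo,hi in(("blue",(105,110,30),(125,255,255)),("yel",(18,110,90),(32,255,255))):
        m=cv2.inRange(hsv,lo,hi);k=np.zeros_like(m);k[y0:y1,x0:x1]=m[y0:y1,x0:x1]
        for q in cv2.findContours(k,0,2)[0]:
            if cv2.contourArea(q)>15: print(n,c,cv2.contourArea(q),cv2.boundingRect(q),cv2.approxPolyDP(q,2.5,True)[:,0].tolist())
# tray top rim
f=F["scene"]
for p in((306,185),(347,158),(383,195),(344,221)):print("tray",onz(f,p,.025))
```

```text
scene blue 524.5 (191, 220, 83, 41) [[267, 220], [266, 226], [257, 233], [240, 231], [243, 238], [239, 243], [191, 255], [192, 260], [273, 237]]
scene blue 201.0 (231, 196, 32, 19) [[258, 197], [231, 203], [234, 214], [244, 204], [262, 208]]
scene yel 87.5 (251, 281, 25, 9) [[275, 289], [270, 281], [251, 289], [269, 289], [270, 284]]
scene yel 90.5 (184, 192, 37, 22) [[217, 192], [184, 200], [187, 213], [186, 202], [215, 194], [220, 204]]
side blue 91.5 (299, 185, 25, 19) [[323, 189], [318, 185], [319, 194], [299, 197], [315, 203], [321, 193], [318, 189]]
side blue 99.0 (275, 162, 31, 27) [[305, 162], [275, 186], [284, 188], [294, 171]]
side yel 109.0 (334, 170, 28, 21) [[361, 174], [349, 170], [358, 176], [346, 187], [334, 185], [347, 190]]
side yel 380.5 (260, 165, 19, 38) [[260, 165], [260, 174], [267, 178], [260, 185], [260, 202], [263, 202], [270, 194], [270, 185], [277, 179], [278, 170]]
tray [0.46956816 0.16910567 0.025     ]
tray [0.4353826  0.33742203 0.025     ]
tray [0.61044966 0.35871434 0.025     ]
tray [0.63685297 0.2043739  0.025     ]
```

View pics/c1.png

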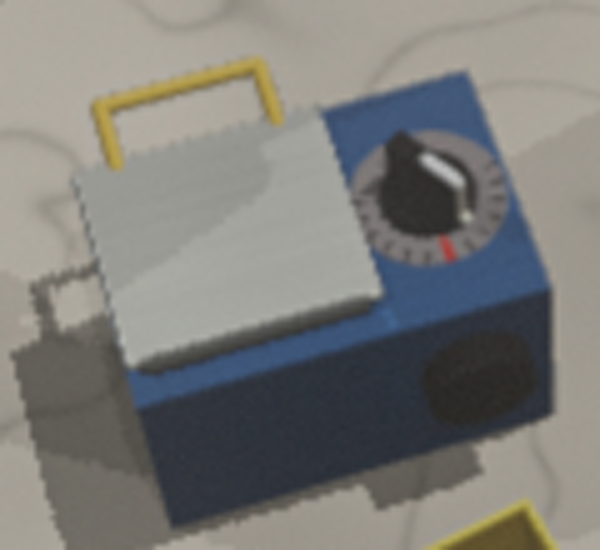

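Crop (5x, origin 165,180) shows the box-top corners: +y front (258,194.4), +y back (275,238), −y back (192.6,261.6). The bail bar runs (185,200)–(217,192). The dial's red mark is at (254.6,229.6), and the pointer is turned well anticlockwise.

Run:
```python
from h import *
import pickle
F=pickle.load(open("f0.pkl","rb"));f=F["scene"];g=F["side"]
A,B,C=[onz(f,p,.14) for p in((258,194.4),(275,238),(192.6,261.6))]
print(A,B,C,np.linalg.norm(A-B),np.linalg.norm(B-C))
yx=(B-C)[:2];xx=(B-A)[:2];yaw=np.arctan2(-yx[0],yx[1]);print("yaw",yaw,np.arctan2(xx[1],xx[0]))
c=(A+C)[:2]/2;print("centre",c)
R=np.array([[np.cos(yaw),-np.sin(yaw)],[np.sin(yaw),np.cos(yaw)]])
print("bar pred",c+R@[-.113,-.0425])
P,Q=onz(f,(185,200.8),.143),onz(f,(217,193),.143);print("bar",P,Q,(P+Q)/2,np.linalg.norm(P-Q))
print("bar tri",cross(f,(217,193),g,(347,188.5)),cross(f,(185,200.8),g,(360,175)))
k=onz(f,(165+430/5,180+197/5),.144);print("dial",k,R.T@(k[:2]-c))
r=onz(f,(165+448/5,180+248/5),.141);print("red",R.T@(r[:2]-c))
# tray by mask: grey quad
for n in("scene","side"):
  pass
T=[onz(f,p,.025) for p in((306,185),(347,158),(383,195),(344,221))]
print([np.linalg.norm(T[i]-T[i-1]) for i in range(4)],np.mean(T,0))
T=[onz(g,p,.025) for p in((212,305),(243,270),(306,297),(279,337))]
print([np.linalg.norm(T[i]-T[i-1]) for i in range(4)],np.mean(T,0))
```

```text
[ 0.51060328 -0.0109918   0.14      ] [ 0.65836588 -0.03348977  0.14      ] [ 0.6244046  -0.25311537  0.14      ] 0.14946552464212876 0.22223584985959194
yaw -0.15341749808639074 -0.15109707092793095
centre [ 0.56750394 -0.13205358]
bar pred [ 0.44933647 -0.15678615]
bar [ 0.43963253 -0.19982815  0.143     ] [ 0.45587679 -0.11085986  0.143     ] [ 0.44775466 -0.15534401  0.143     ] 0.0904391095052798
bar tri (array([ 0.4541904 , -0.11266782,  0.14490066]), np.float64(0.00599868184417108)) (array([ 0.44244366, -0.19941839,  0.14487093]), np.float64(0.0027670119988174174))
dial [ 0.57902752 -0.0651862   0.144     ] [0.0011698  0.06784299]
red [0.03330617 0.06794946]
[np.float64(0.1709621514928767), np.float64(0.17175286596218903), np.float64(0.17635712877460566), np.float64(0.15658259192965665)] [0.53806335 0.26740398 0.025     ]
[np.float64(0.19179899831886915), np.float64(0.13410658271078577), np.float64(0.190855021476402), np.float64(0.13294702824014648)] [0.51966173 0.27298458 0.025     ]
```

Checks out: box edges 149/222 mm and bar 90 mm; yaw ≈ −0.155. Moving over the knob for a wrist look.

Emit:
drive_effector(
  deltas=[
    [[0,0,-0.03,0,0.07],[0.5066,-0.3395,-0.05,-0.35,0.07],[0.5066,-0.3395,-0.05,-0.35,0.07],[0.5066,-0.3395,-0.05,-0.35,0.07],[0.5066,-0.3395,-0.05,-0.35,0.07],[0.5066,-0.3395,-0.05,-0.35,0.07],[0.5066,-0.3395,-0.05,-0.35,0.07],[0.5066,-0.3395,-0.05,-0.35,0.07],[0.5066,-0.3395,-0.05,-0.35,0.07],[0.5066,-0.3395,-0.05,-0.35,0.07],[0.5066,-0.3395,-0.05,-0.35,0.07],[0.5066,-0.3395,-0.05,-0.35,0.07],[0.5066,-0.3395,-0.05,-0.35,0.07],[0.5066,-0.3395,-0.05,-0.35,0.07],[0.5066,-0.3395,-0.05,-0.35,0.07],[0.5066,-0.3395,-0.05,-0.35,0.07],[0.5066,-0.3395,-0.05,-0.35,0.07],[0.5066,-0.3395,-0.05,-0.35,0.07],[0.5066,-0.3395,-0.05,-0.35,0.07],[0.5066,-0.3395,-0.05,-0.35,0.07]],
  ],
)

```text
clock: 1.82
tool_pos: [0.577, -0.0684, 0.2997]
orientation: [[0.735, 0.678, -0.001], [0.678, -0.735, -0.0], [-0.001, -0.0, -1.0]]
force: [0.4, -0.5, -0.8]
finger_gap: 0.0699
finger_force: 0.0
```

Run:
```python
from h import *
import pickle
f=env.grab_frame("wrist");pickle.dump(f,open("f1.pkl","wb"));cv2.imwrite("pics/w1.png",f["image"])
s=env.sense();print(s["clock"],s["tool_pos"],s["orientation"],s["qpos"])
```

```text
1.8667 [ 0.57702452 -0.06860742  0.29983623] [[ 7.35067877e-01  6.77993414e-01 -3.83786113e-04]
 [ 6.77993425e-01 -7.35067957e-01 -1.19409984e-04]
 [-3.63068057e-04 -1.72430018e-04 -9.99999919e-01]] [-2.46289177e-01 -7.59637411e-02  1.65797547e+00 -2.09388689e-04
  1.55992401e+00  5.79480028e-01]
```

View pics/w1.png

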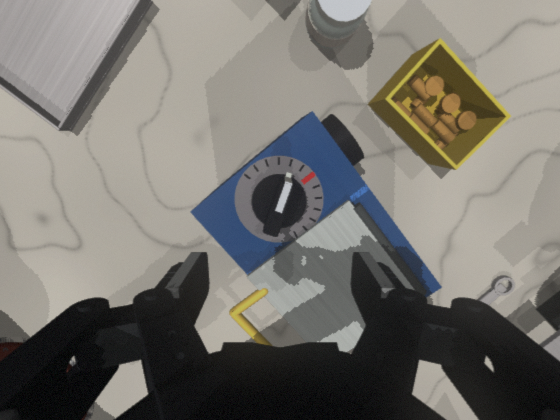

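Wrist view: dial centre ≈(279,199), red mark (307,178), white pointer (277,212)–(290,178), box corners (315,113) and (192,211).

Run:
```python
from h import *
import pickle
f=pickle.load(open("f1.pkl","rb"));im=f["image"];hsv=cv2.cvtColor(im,cv2.COLOR_BGR2HSV)
w=np.zeros(im.shape[:2],np.uint8);cv2.circle(w,(279,199),34,255,-1)
m=cv2.inRange(hsv,(0,0,150),(180,60,255))&w
n,l,s,c=cv2.connectedComponentsWithStats(m);print(s.tolist(),c.tolist())
i=1+np.argmax(s[1:,4]);pts=np.argwhere(l==i)[:,::-1]
P=np.array([onz(f,p,.178)[:2] for p in pts]);mu=P.mean(0);u,S,v=np.linalg.svd(P-mu);d=v[0]
e=(P-mu)@d;print("pointer mean",mu,"dir",d,"ext",e.min(),e.max(),"ang",np.arctan2(d[1],d[0]))
r=cv2.inRange(hsv,(0,120,80),(8,255,255))|cv2.inRange(hsv,(172,120,80),(180,255,255))
w2=np.zeros_like(w);cv2.circle(w2,(279,199),60,255,-1);r&=w2
red=onz(f,np.argwhere(r)[:,::-1].mean(0),.1405)[:2];print("red",red,r.sum()//255)
# dial: non-blue region inside blue around knob -> grey ring ellipse
b=cv2.inRange(hsv,(105,110,30),(125,255,255))
w3=np.zeros_like(w);cv2.circle(w3,(279,199),52,255,-1);g=cv2.bitwise_not(b)&w3
g=cv2.morphologyEx(g,cv2.MORPH_OPEN,np.ones((3,3)))
q=cv2.convexHull(max(cv2.findContours(g,0,2)[0],key=cv2.contourArea));el=cv2.fitEllipse(q);print("dial",el,onz(f,el[0],.1405))
q=max(cv2.findContours(b,0,2)[0],key=cv2.contourArea);ap=cv2.approxPolyDP(q,3,True)[:,0];print(ap.tolist())
for p in((315,113),(192,211)):print(p,onz(f,p,.14))
# black knob blob
k=cv2.inRange(hsv,(0,0,0),(180,255,60))&w3
cv2.imwrite("pics/z.png",cv2.resize(im[140:260,220:340],None,fx=5,fy=5,interpolation=cv2.INTER_CUBIC))
```

```text
[[0, 0, 560, 420, 234965], [286, 172, 6, 6, 23], [276, 182, 16, 31, 212]] [[279.4955887047007, 209.51517885642542], [288.1304347826087, 174.47826086956522], [283.45283018867923, 196.47641509433961]]
pointer mean [ 0.58859966 -0.06133427] dir [-0.916662   -0.39966334] ext -0.012794163421796779 0.013274738267923974 ang -2.730443109265409
red [ 0.61228356 -0.07167178] 71
dial ((280.6772155761719, 202.22479248046875), (89.33769989013672, 98.0974349975586), 141.84837341308594) [ 0.57701269 -0.06911     0.1405    ]
[[192, 211], [249, 272], [281, 244], [257, 238], [239, 221], [233, 204], [236, 182], [257, 159], [289, 155], [307, 164], [321, 182], [324, 207], [319, 219], [346, 199], [359, 201], [394, 247], [406, 246], [418, 257], [313, 113]]
(315, 113) [ 0.65806086 -0.03601909  0.14      ]
(192, 211) [ 0.51184276 -0.01165647  0.14      ]
```

View pics/z.png

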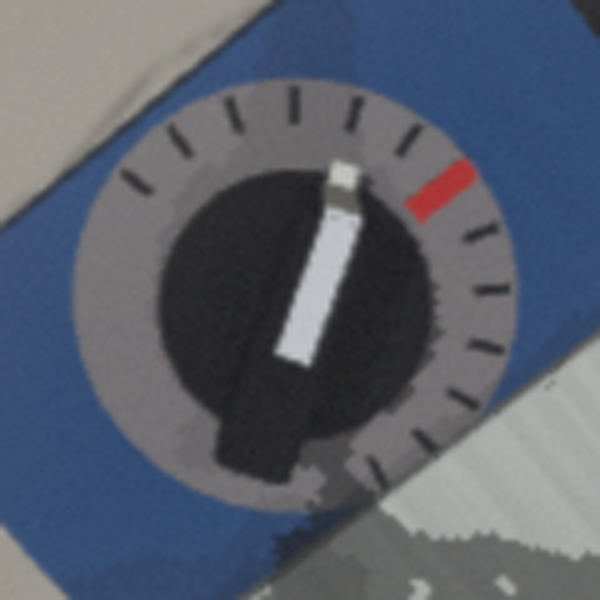

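The crop shows the dial ring spanning crop 73–517 by 78–512 (centre pixel ≈ (279,199)). The pointer points between the third and second ticks anticlockwise of red, about 0.57 rad off.

Run:
```python
from h import *
import pickle
f=pickle.load(open("f1.pkl","rb"))
px=lambda x,y:(220+x/5-.4,140+y/5-.4)
c=onz(f,px(295,295),.1405)[:2];print("c",c)
red=onz(f,px(442,190),.1405)[:2];a=red-c;print("zero dir",np.arctan2(a[1],a[0]),np.linalg.norm(a))
# opposite dial check via ticks ; pointer tip (disc level white at z~.146..)
mu=np.array([.5886,-.06133]);a=mu-c;print("ptr by centre",np.arctan2(a[1],a[0]),np.linalg.norm(a))
# bar long edges at top: left edge (218,445)->(328,205), right (290,478)->(358,230)
for p,q in(((300,362),(348,215)),):
    P,Q=onz(f,px(*p),.178),onz(f,px(*q),.178);d=Q-P;print(np.arctan2(d[1],d[0]))
```

Emit:
drive_effector(
  deltas=[
    [[0.003,-0.0015,0.03,0.12,0.045],[0.003,-0.0015,0.06,0.24,0.045],[0.003,-0.0015,0.09,0.335,0.045],[0.003,-0.0015,0.11,0.335,0.045],[0.003,-0.0015,0.12,0.335,0.045],[0.003,-0.0015,0.127,0.335,0.045],[0.003,-0.0015,0.127,0.335,0.045],[0.003,-0.0015,0.127,0.335,0.0],[0.003,-0.0015,0.127,0.335,0.0],[0.003,-0.0015,0.127,0.335,0.0],[0.003,-0.0015,0.127,0.335,0.0],[0.003,-0.0015,0.127,0.335,0.0],[0.003,-0.0015,0.127,0.335,0.0],[0.003,-0.0015,0.127,0.335,0.0]],
  ],
)

```text
clock: 3.03
tool_pos: [0.5802, -0.0654, 0.1755]
orientation: [[0.916, 0.4, 0.004], [0.4, -0.916, -0.003], [0.003, 0.004, -1.0]]
force: [0.8, -5.3, 6.5]
finger_gap: 0.013
finger_force: 62.4
```

Emit:
drive_effector(
  deltas=[
    [[0,0,0,0.1,0],[0,0,0,0.2,0],[0,0,0,0.3,0],[0,0,0,0.4,0],[0,0,0,0.5,0],[0,0,0,0.567,0],[0,0,0,0.567,0],[0,0,0,0.567,0],[0,0,0,0.567,0]],
  ],
)

```text
clock: 3.78
tool_pos: [0.5805, -0.0674, 0.1755]
orientation: [[0.988, -0.155, 0.005], [-0.155, -0.988, -0.007], [0.006, 0.006, -1.0]]
force: [1.7, -11.0, 3.9]
finger_gap: 0.0126
finger_force: 62.1
```

Emit:
drive_effector(
  deltas=[
    [[0,0,0,0,0.05],[0,0,0,0,0.05],[0,0,0,0,0.05],[0,0,0,0,0.05],[0,0,0,0,0.05],[0,0,-0.03,0,0.05],[0,0,-0.07,0,0.05],[0,0,-0.11,0,0.05],[0,0,-0.125,0,0.05],[0,0,-0.125,0,0.05],[0,0,-0.125,0,0.05]],
  ],
)

```text
clock: 4.7
tool_pos: [0.5792, -0.0642, 0.2993]
orientation: [[0.988, -0.154, 0.002], [-0.154, -0.988, -0.0], [0.002, -0.0, -1.0]]
force: [-1.0, 1.4, -0.1]
finger_gap: 0.0502
finger_force: 0.0
```

Create k.py:
```python
from h import *
f=env.grab_frame("wrist");im=f["image"];s=env.sense();print(s["clock"],s["tool_pos"],np.array(s["orientation"])[:2,0],s["qpos"][5])
hsv=cv2.cvtColor(im,cv2.COLOR_BGR2HSV);C=np.array([.578,-.0655])
p=proj(f,[.578,-.0655,.16])[0];w=np.zeros(im.shape[:2],np.uint8);cv2.circle(w,(int(p[0]),int(p[1])),60,255,-1)
w2=np.zeros_like(w);cv2.circle(w2,(int(p[0]),int(p[1])),33,255,-1)
m=cv2.inRange(hsv,(0,0,150),(180,60,255))&w2
n,l,st,_=cv2.connectedComponentsWithStats(m);i=1+np.argmax(st[1:,4]);P=np.array([onz(f,q,.178)[:2] for q in np.argwhere(l==i)[:,::-1]])
mu=P.mean(0);d=np.linalg.svd(P-mu)[2][0];d*=np.sign(d[0]);print("ptr",len(P),mu,np.arctan2(d[1],d[0]),np.arctan2(*(mu-C)[::-1]))
r=(cv2.inRange(hsv,(0,120,60),(8,255,255))|cv2.inRange(hsv,(172,120,60),(180,255,255)))&w
R=np.array([onz(f,q,.1405)[:2] for q in np.argwhere(r>0)[:,::-1]]);rm=R.mean(0);e=np.linalg.svd(R-rm)[2][0];e*=np.sign(e[0])
print("red",len(R),rm,"axis",np.arctan2(e[1],e[0]),"from C",np.arctan2(*(rm-C)[::-1]),"offset of red across ptr line(mm)",1e3*np.cross(d,rm-mu))
x,y=int(p[0])-50,int(p[1])-60
cv2.imwrite("pics/k1.png",cv2.resize(im[max(y,0):y+110,x:x+110],None,fx=5,fy=5,interpolation=cv2.INTER_CUBIC));print(x,y)
```

```bash
python3 k.py 2>/dev/null
```

```text
4.75 [ 0.57842957 -0.06407763  0.29716782] [ 0.9880279  -0.15427124] 1.487441281623579
ptr 205 [ 0.58979979 -0.06841458] -0.1630713105445896 -0.24215591027454758
red 69 [ 0.61221227 -0.07157139] axis -0.165331144287087 from C -0.17563372551140843 offset of red across ptr line(mm) 0.5237328588084587
232 147
```

View pics/k1.png

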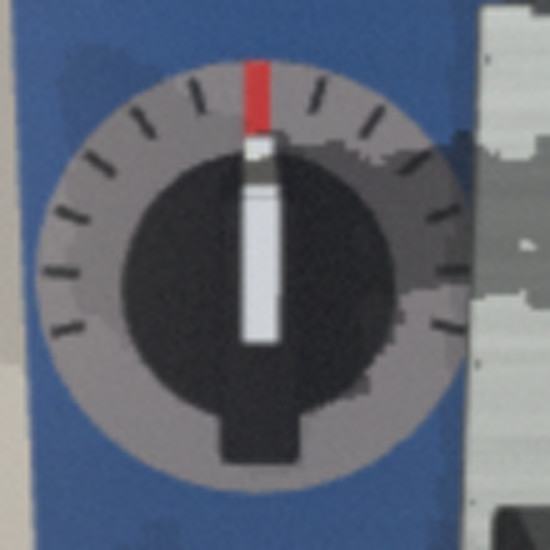

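Pointer and red mark coincide (−0.163 vs −0.165 rad), so the knob is at zero and extractor yaw is ≈ −0.163. Next: hover over the bail, turned a quarter turn.

Emit:
drive_effector(
  deltas=[
    [[-0.03,0.03,0,-0.12,0.03],[-0.06,0.06,0,-0.24,0.03],[-0.09,0.09,0,-0.36,0.03],[-0.1145,0.112,0,-0.48,0.03],[-0.1145,0.112,0,-0.6,0.03],[-0.1145,0.112,0,-0.72,0.03],[-0.1145,0.112,0,-0.84,0.03],[-0.1145,0.112,0.01,-0.96,0.03],[-0.1145,0.112,0.02,-1.08,0.03],[-0.1145,0.112,0.03,-1.2,0.03],[-0.1145,0.112,0.04,-1.32,0.03],[-0.1145,0.112,0.05,-1.44,0.03],[-0.1145,0.112,0.05,-1.563,0.03],[-0.1145,0.112,0.05,-1.563,0.03]],
  ],
)

```text
clock: 5.92
tool_pos: [0.4468, -0.1564, 0.2442]
orientation: [[0.16, 0.987, -0.006], [0.987, -0.16, 0.003], [0.002, -0.006, -1.0]]
force: [0.2, -0.4, 0.0]
finger_gap: 0.03
finger_force: 0.0
```

Run:
```python
from h import *
c=np.array([.5664,-.1340]);xh=np.array([.9867,-.1623]);yh=np.array([.1623,.9867])
for n in("wrist","scene"):
    f=env.grab_frame(n);im=f["image"];hsv=cv2.cvtColor(im,cv2.COLOR_BGR2HSV)
    m=cv2.inRange(hsv,(18,110,70),(32,255,255));P=np.array([onz(f,q,.147)[:2] for q in np.argwhere(m>0)[:,::-1]])-c
    e=np.c_[P@xh,P@yh];e=e[(np.abs(e[:,0]+.1)<.04)&(np.abs(e[:,1]+.04)<.08)]
    b=e[(np.abs(e[:,1]+.0425)<.035)];print(n,len(e),len(b),"bar x",np.median(b[:,0]),b[:,0].min(),b[:,0].max(),"y range",e[:,1].min(),e[:,1].max())
s=env.sense();print(s["tool_pos"],s["orientation"])
```

```text
wrist 2406 1076 bar x -0.11214578405059078 -0.11687555990798336 -0.10731414001740258 y range -0.09055954827580216 0.008318258958602321
scene 145 63 bar x -0.1117946318216295 -0.11597861484650125 -0.10736151125302569 y range -0.09048291213867579 0.00651338479935239
[ 0.44761433 -0.15689657  0.24614315] [[ 0.16529199  0.98624061 -0.0028309 ]
 [ 0.98624403 -0.16528791  0.00162148]
 [ 0.00113125 -0.00305997 -0.99999468]]
```

Emit:
drive_effector(
  deltas=[
    [[0,0.001,0.035,0,0.03],[0,0.001,0.07,0,0.03],[0,0.001,0.09,0,0.03],[0,0.001,0.102,0,0.03],[0,0.001,0.102,0,0.03],[0,0.001,0.102,0,0],[0,0.001,0.102,0,0],[0,0.001,0.102,0,0],[0,0.001,0.102,0,0],[0,0.001,0.102,0,0]],
  ],
)

```text
clock: 6.85
tool_pos: [0.4489, -0.1577, 0.1475]
orientation: [[0.162, 0.987, -0.002], [0.987, -0.162, -0.0], [-0.001, -0.001, -1.0]]
force: [-6.5, 0.7, 0.6]
finger_gap: 0.0076
finger_force: 58.4
```

Emit:
drive_effector(
  deltas=[
    [[0,0.0027,-0.0301,0,0],[0,0.0108,-0.0592,0,0],[0,0.0239,-0.0864,0,0],[0,0.0417,-0.1108,0,0],[0,0.0636,-0.1316,0,0],[0,0.0888,-0.1482,0,0],[0,0.1166,-0.16,0,0],[0,0.1461,-0.1666,0,0],[0,0.1763,-0.1678,0,0],[0,0.198,-0.1653,0,0],[0,0.2062,-0.1636,0,0],[0,0.2062,-0.1636,0,0],[0,0.2062,-0.1636,0,0]],
  ],
)

```text
clock: 7.93
tool_pos: [0.6547, -0.189, 0.3133]
orientation: [[0.16, 0.987, 0.005], [0.987, -0.16, 0.003], [0.004, 0.004, -1.0]]
force: [0.7, 6.3, 3.4]
finger_gap: 0.0072
finger_force: 59.6
```

Emit:
drive_effector(
  deltas=[
    [[0,0,0,0,0.04],[0,0,0,0,0.04],[0,0,0,0,0.04],[0,0,0,0,0.04],[0,0,0,0,0.04],[0,0,-0.02,0,0.04],[0,0,-0.05,0,0.04],[0,0,-0.08,0,0.04],[0,-0.04,-0.08,0,0.04],[0,-0.08,-0.08,0,0.04],[0,-0.12,-0.08,0,0.04],[0,-0.14,-0.08,0,0.04],[0,-0.14,-0.08,0,0.04]],
  ],
)

```text
clock: 9.02
tool_pos: [0.5118, -0.1679, 0.3908]
orientation: [[0.164, 0.987, 0.001], [0.987, -0.164, -0.001], [-0.001, 0.001, -1.0]]
force: [-0.2, -0.7, 0.5]
finger_gap: 0.04
finger_force: 0.0
```

Run:
```python
from h import *
import pickle
F={n:env.grab_frame(n) for n in("scene","side","wrist")};pickle.dump(F,open("f2.pkl","wb"))
a=cv2.resize(F["scene"]["image"][150:290,150:290],(400,400));b=cv2.resize(F["side"]["image"][100:240,260:400],(400,400))
cv2.imwrite("pics/o.png",np.vstack([np.hstack([a,b])]))
cv2.imwrite("pics/ow.png",F["wrist"]["image"])
s=env.sense();print(s["tool_pos"],s["orientation"])
```

```text
[ 0.51475811 -0.16843895  0.38983225] [[ 1.62649076e-01  9.86683616e-01  8.48323473e-04]
 [ 9.86683958e-01 -1.62648826e-01 -3.56501695e-04]
 [-2.13775565e-04  8.95011833e-04 -9.99999577e-01]]
```

View pics/o.png

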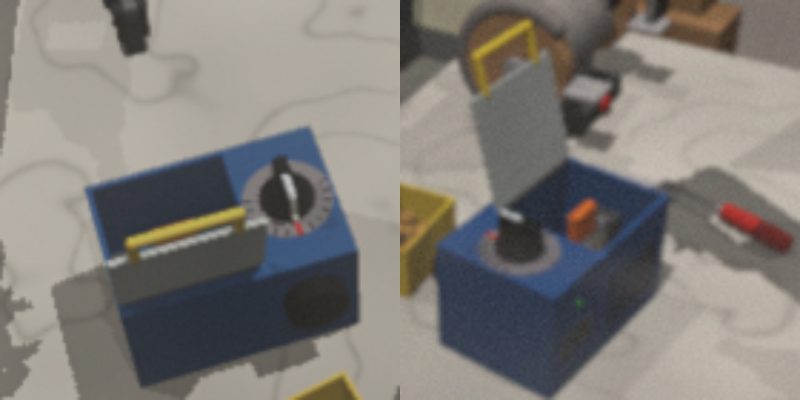

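View pics/ow.png

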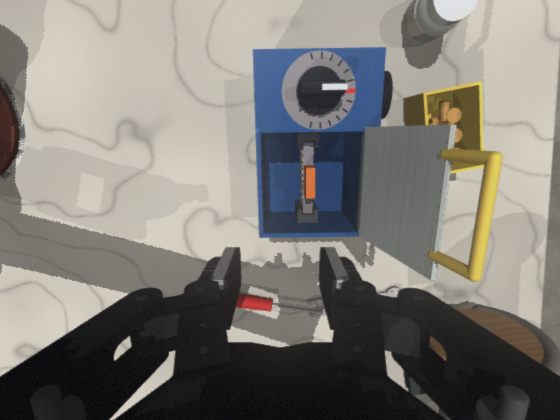

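Flap rests open. The orange tab is at wrist pixels (310,182) between its guides, and the pointer is still on red. Now measuring tab and tray.

Run:
```python
from h import *
import pickle
F=pickle.load(open("f2.pkl","rb"));f=F["wrist"];g=F["side"]
c=np.array([.5664,-.1340]);xh=np.array([.9867,-.1623]);yh=np.array([.1623,.9867])
def om(f,x0,y0,x1,y1):
    m=cv2.inRange(cv2.cvtColor(f["image"],cv2.COLOR_BGR2HSV),(4,150,70),(16,255,255));k=np.zeros_like(m);k[y0:y1,x0:x1]=m[y0:y1,x0:x1];return np.argwhere(k>0)[:,::-1]
p=om(f,295,155,325,210);P=np.array([onz(f,q,.132)[:2] for q in p]);e=np.c_[(P-c)@xh,(P-c)@yh]
print(len(p),p.min(0),p.max(0),"tab ext",e.min(0),e.max(0),np.median(e,0),"world",P.mean(0),"med",c+np.median(e,0)[0]*xh+np.median(e,0)[1]*yh)
q=om(g,312,165,335,190);print(len(q),cross(f,p.mean(0),g,q.mean(0)) if len(q) else 0)
im=pickle.load(open("f0.pkl","rb"))
for n,box in(("scene",(295,145,395,230)),("side",(200,262,316,346))):
    G=im[n];x0,y0,x1,y1=box
    gr=cv2.GaussianBlur(cv2.cvtColor(G["image"],cv2.COLOR_BGR2GRAY),(3,3),0)[y0:y1,x0:x1]
    t,m=cv2.threshold(gr,0,255,cv2.THRESH_BINARY_INV+cv2.THRESH_OTSU)
    m=cv2.morphologyEx(m,cv2.MORPH_CLOSE,np.ones((5,5)));
    k=max(cv2.findContours(m,0,2)[0],key=cv2.contourArea);h=cv2.convexHull(k)+np.array([x0,y0])
    a=cv2.approxPolyDP(h,5,True)[:,0];print(n,t,cv2.contourArea(k),a.tolist());T=[onz(G,v,.025)[:2] for v in a];print(np.round(T,4).tolist(),np.mean(T,0))
v=cv2.hconcat([cv2.resize(im["scene"]["image"][145:230,295:395],(400,340)),cv2.resize(im["side"]["image"][262:347,205:305],(400,340))]);cv2.imwrite("pics/t.png",v)
```

```text
293 [305 166] [314 198] tab ext [-0.01337253 -0.06063563] [-0.00082902 -0.01925963] [-0.00666248 -0.03965723] world [ 0.55338482 -0.17207192] med [ 0.55338976 -0.17204847]
59 (array([ 0.55443153, -0.17424294,  0.11935123]), np.float64(0.00020461256489337325))
scene 125.0 3456.0 [[305, 177], [347, 156], [394, 199], [394, 222], [336, 224]]
[[0.4409, 0.1814], [0.4283, 0.3418], [0.6383, 0.3801], [0.7075, 0.3332], [0.6351, 0.1781]] [0.57000983 0.28289973]
side 137.0 4671.0 [[200, 294], [242, 267], [306, 295], [280, 345], [200, 324]]
[[0.6656, 0.3282], [0.6213, 0.1992], [0.4248, 0.2], [0.4138, 0.3554], [0.6099, 0.3997]] [0.54707175 0.2964978 ]
```

View pics/t.png

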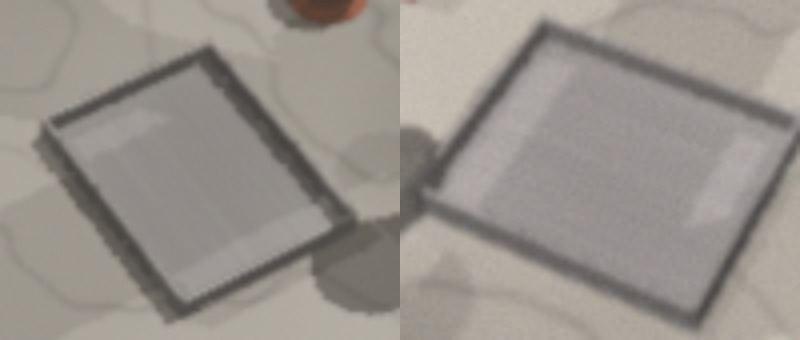

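Tray corners are visible in both crops.

Emit:
drive_effector(
  deltas=[
    [[0.0022,0.0388,0.03,0,0.04],[0.0022,0.0388,0.07,0,0.04],[0.0022,0.0388,0.11,0,0.04],[0.0022,0.0388,0.15,0,0.04],[0.0022,0.0388,0.16,0,0.04],[0.0022,0.0388,0.16,0,0.04],[0.0022,0.0388,0.16,0,0.04]],
  ],
)

```text
clock: 9.75
tool_pos: [0.5541, -0.1727, 0.2305]
orientation: [[0.162, 0.987, 0.0], [0.987, -0.162, -0.0], [-0.0, 0.0, -1.0]]
force: [-0.1, -0.6, 0.3]
finger_gap: 0.0398
finger_force: 0.0
```

Run:
```python
from h import *
import pickle
im=pickle.load(open("f0.pkl","rb"));s=env.sense();print(s["tool_pos"],s["force"])
for n,o,cs in(("scene",(295,145),((42,122),(208,45),(355,215),(183,303))),("side",(205,262),((145,20),(397,122),(298,314),(25,193)))):
    T=np.array([onz(im[n],(o[0]+x/4-.4,o[1]+y/4-.4),.025)[:2] for x,y in cs]);print(n,T.round(4).tolist(),[round(np.linalg.norm(T[i]-T[i-1]),4) for i in range(4)],T.mean(0))
```

```text
[ 0.55411467 -0.17266213  0.23052137] [-0.07973743 -0.58844154  0.32845528]
scene [[0.4345, 0.1853], [0.4272, 0.3409], [0.6214, 0.3527], [0.63, 0.196]] [np.float64(0.1958), np.float64(0.1558), np.float64(0.1946), np.float64(0.1569)] [0.52825671 0.26873758]
side [[0.6248, 0.1995], [0.4338, 0.1944], [0.4218, 0.3454], [0.6115, 0.3541]] [np.float64(0.1552), np.float64(0.1911), np.float64(0.1516), np.float64(0.1899)] [0.52298881 0.27334212]
```

Tray centre ≈ (0.526, 0.271), with sides near 195×156 mm as expected. Descending to the tab.

Emit:
drive_effector(
  deltas=[
    [[0,0,0.03,0,0.04],[0,0,0.06,0,0.04],[0,0,0.085,0,0.04],[0,0,0.1,0,0.04],[0,0,0.112,0,0.04],[0,0,0.112,0,0.04],[0,0,0.112,0,0.04],[0,0,0.112,0,0],[0,0,0.112,0,0],[0,0,0.112,0,0],[0,0,0.112,0,0],[0,0,0.112,0,0],[0,0,0.112,0,0]],
  ],
)

```text
clock: 10.83
tool_pos: [0.5546, -0.173, 0.1201]
orientation: [[0.162, 0.987, 0.003], [0.987, -0.162, -0.002], [-0.001, 0.004, -1.0]]
force: [-0.6, -0.7, 7.3]
finger_gap: 0.0112
finger_force: 59.5
```

Emit:
drive_effector(
  deltas=[
    [[0,0,-0.01,0,0],[0,0,-0.025,0,0],[0,0,-0.045,0,0],[0,0,-0.065,0,0],[0,0,-0.09,0,0],[0,0,-0.12,0,0],[0,0,-0.15,0,0],[0,0,-0.18,0,0],[0,0,-0.2,0,0],[0,0,-0.2,0,0],[0,0,-0.2,0,0]],
  ],
)

```text
clock: 11.75
tool_pos: [0.5535, -0.1724, 0.3187]
orientation: [[0.162, 0.987, 0.002], [0.987, -0.162, -0.001], [-0.001, 0.002, -1.0]]
force: [-0.1, 0.1, -2.9]
finger_gap: 0.0107
finger_force: 58.9
```

Run:
```python
from h import *
f=env.grab_frame("side");cv2.imwrite("pics/lift.png",f["image"])
s=env.sense();R=np.array(s["orientation"]);print(s["force"],s["finger_gap"],s["tool_pos"],R.T@(np.array([.5265,.2705,.32])-s["tool_pos"]),s["qpos"])
```

```text
[ 0.08745325  0.04089723 -2.48127008] 0.011275211986313465 [ 0.55277751 -0.17213542  0.31637329] [ 0.4325046  -0.09776875 -0.00328923] [-4.30411437e-01 -8.64196447e-02  1.64073508e+00  3.00980977e-05
  1.58883881e+00 -2.67401972e-01]
```

View pics/lift.png

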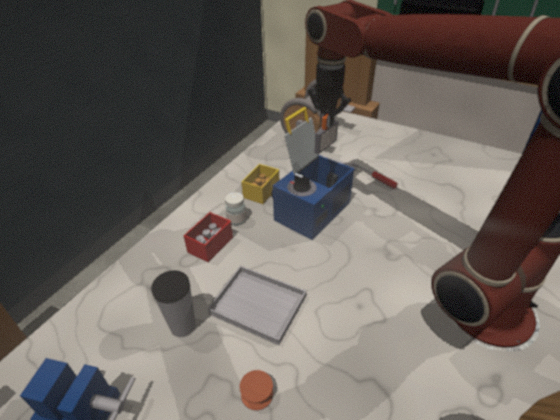

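Side view: filter is lifted clear and hangs upright at (325,132), flap still open. Carrying it to the tray.

Emit:
drive_effector(
  deltas=[
    [[0.01,-0.002,0,0,0],[0.03,-0.007,0,0,0],[0.06,-0.014,0,0,0],[0.095,-0.021,0,0,0],[0.13,-0.029,0,0,0],[0.165,-0.037,0,0,0],[0.2,-0.045,0,0,0],[0.235,-0.053,0,0,0],[0.27,-0.061,0,0,0],[0.305,-0.069,0,0,0],[0.335,-0.076,0,0,0],[0.365,-0.083,0,0,0],[0.39,-0.088,0,0,0],[0.41,-0.093,0,0,0],[0.424,-0.096,0,0,0],[0.4325,-0.098,0,0,0],[0.4325,-0.098,0,0,0],[0.4325,-0.098,0,0,0]],
  ],
)

```text
clock: 13.3
tool_pos: [0.5265, 0.2699, 0.3166]
orientation: [[0.162, 0.987, -0.001], [0.987, -0.162, -0.001], [-0.001, -0.001, -1.0]]
force: [0.8, -1.2, -1.6]
finger_gap: 0.0115
finger_force: 58.6
```

Run:
```python
from h import *
s=env.sense();R=np.array(s["orientation"]);print(s["force"],s["finger_gap"],s["tool_pos"],R.T@(np.array([.5265,.2705,.211])-s["tool_pos"]))
```

```text
[ 0.82748629 -1.1576377  -1.57472781] 0.011491546168713026 [0.52647865 0.26994046 0.31664463] [7.03108627e-04 6.01985476e-05 1.05643757e-01]
```

Emit:
drive_effector(
  deltas=[
    [[0,0,0.015,0,0],[0,0,0.04,0,0],[0,0,0.065,0,0],[0,0,0.085,0,0],[0,0,0.098,0,0],[0,0,0.106,0,0],[0,0,0.106,0,0],[0,0,0.106,0,0],[0,0,0.106,0,0],[0,0,0.106,0,0],[0,0,0.106,0,0],[0,0,0.106,0,0],[0,0,0.106,0,0],[0,0,0.106,0,0]],
  ],
)

```text
clock: 14.47
tool_pos: [0.5268, 0.2704, 0.2119]
orientation: [[0.162, 0.987, 0.0], [0.987, -0.162, 0.0], [0.0, 0.0, -1.0]]
force: [-0.3, -0.0, -2.2]
finger_gap: 0.0111
finger_force: 58.7
```

Run:
```python
from h import *
f=env.grab_frame("scene");g=env.grab_frame("side")
def om(f,X,r):
    m=cv2.inRange(cv2.cvtColor(f["image"],cv2.COLOR_BGR2HSV),(4,130,60),(18,255,255));x,y=proj(f,X)[0].astype(int);k=np.zeros_like(m);k[y-r:y+r,x-r:x+r]=m[y-r:y+r,x-r:x+r];p=np.argwhere(k>0)[:,::-1];return p
X=[.5265,.2705,.2]
p,q=om(f,X,22),om(g,X,22);print(len(p),len(q))
if len(p) and len(q):print("tab",cross(f,p.mean(0),g,q.mean(0)))
# open-flap bail bar, stop angle 1.85, across scene/side
for n,G in(("scene",f),("side",g)):
    m=cv2.inRange(cv2.cvtColor(G["image"],cv2.COLOR_BGR2HSV),(18,110,70),(32,255,255))
    c=np.array([.5664,-.1340]);xh=np.array([.9867,-.1623]);yh=np.array([.1623,.9867])
    b=c+.101*xh-.0425*yh;x,y=proj(G,[*b,.301])[0].astype(int);k=np.argwhere(m[y-25:y+25,x-25:x+25]>0);print(n,"bail expected",(x,y),"seen",len(k),(k.mean(0)[::-1]+[x-25,y-25]) if len(k) else None)
# floor-level bystander change against first frames
import pickle
F=pickle.load(open("f0.pkl","rb"))
for n,X in(("jar",(310,270)),("binY",(258,305)),("binR",(354,260)),("spool",(377,139)),("screw",(128,260))):
    x,y=X;a=F["scene"]["image"][y-18:y+18,x-18:x+18].astype(int);b=f["image"][y-18:y+18,x-18:x+18];print(n,np.abs(a-b).mean().round(1))
s=env.sense();print(s["clock"],s["tool_pos"],s["force"],s["dq"],s["finger_gap"])
```

```text
41 64
tab (array([0.52431094, 0.29464247, 0.2236828 ]), np.float64(0.005191093363502594))
scene bail expected (np.int64(213), np.int64(228)) seen 208 [214.59615385 229.65865385]
side bail expected (np.int64(296), np.int64(113)) seen 17 [303.41176471 107.58823529]
jar 5.4
binY 3.9
binR 4.1
spool 21.3
screw 10.2
14.5667 [0.52673687 0.27036535 0.21165846] [-0.67432127 -0.2399346  -1.86551976] [-0.00071066  0.00071581  0.00261873 -0.00119804  0.00084554  0.0002984 ] 0.011363688397901124
```

Run:
```python
from h import *
import pickle
F=pickle.load(open("f0.pkl","rb"))
for n,(a,b) in(("scene",(377,139)),("side",(257,390))):
    g=env.grab_frame(n)
    for t,G in(("old",F[n]),("new",g)):
        m=cv2.inRange(cv2.cvtColor(G["image"],cv2.COLOR_BGR2HSV),(3,110,50),(18,255,255));N,l,s,c=cv2.connectedComponentsWithStats(m)
        X=proj(G,[.527,.27,.2])[0]
        print(n,t,"tcp px",X.round(),[(s[i].tolist(),c[i].round(1).tolist()) for i in range(1,N) if s[i,4]>8 and (np.hypot(*(c[i]-X))<60 or np.hypot(*(c[i]-[a,b]))<30)])
g=env.grab_frame("wrist")
# filter's expected outline in wrist view and grey/orange content
m=cv2.inRange(cv2.cvtColor(g["image"],cv2.COLOR_BGR2HSV),(3,110,50),(18,255,255));N,l,s,c=cv2.connectedComponentsWithStats(m)
print([(s[i].tolist(),c[i].round(1).tolist()) for i in range(1,N) if s[i,4]>20])
d=np.array([.162,.987]);C=np.array([.527,.2705])
for y in(-.02,.02):print("tab top end",y,proj(g,[*(C+y*d),.225])[0])
for y in(-.05,.05):print("frame top end",y,proj(g,[*(C+y*d),.188])[0])
```

```text
scene old tcp px [350. 149.] [([368, 128, 20, 21, 278], [377.9, 135.9])]
scene new tcp px [350. 149.] [([365, 97, 8, 8, 15], [369.1, 101.0]), ([367, 128, 21, 22, 333], [377.2, 137.5]), ([343, 142, 7, 12, 43], [345.6, 147.1])]
side old tcp px [254. 251.] [([196, 216, 13, 12, 38], [203.5, 221.8]), ([226, 228, 5, 5, 11], [228.1, 229.7]), ([217, 234, 5, 5, 9], [218.9, 235.9]), ([223, 235, 5, 7, 12], [225.1, 238.1]), ([202, 237, 16, 20, 48], [209.3, 246.5]), ([210, 240, 15, 14, 47], [217.9, 246.2]), ([240, 371, 33, 39, 1032], [256.2, 389.5])]
side new tcp px [254. 251.] [([202, 215, 12, 14, 33], [207.2, 221.6]), ([201, 216, 6, 8, 14], [203.3, 219.3]), ([226, 224, 5, 5, 10], [228.1, 226.7]), ([224, 229, 5, 6, 9], [225.6, 231.8]), ([220, 230, 4, 9, 12], [221.8, 233.7]), ([206, 233, 18, 23, 87], [215.1, 244.7]), ([192, 241, 6, 9, 17], [194.3, 245.2]), ([247, 243, 6, 18, 78], [249.7, 251.5]), ([203, 253, 8, 8, 18], [207.2, 256.6]), ([240, 371, 33, 39, 1008], [256.0, 389.5])]
[([67, 0, 96, 53, 3656], [119.3, 20.6]), ([462, 215, 37, 106, 947], [475.6, 262.9]), ([265, 226, 30, 112, 3022], [279.6, 281.9]), ([481, 230, 9, 7, 27], [485.2, 232.9])]
tab top end -0.02 [279.91125712 339.93224562]
tab top end 0.02 [279.92459032 253.03655223]
frame top end -0.05 [279.86620945 341.17629835]
frame top end 0.05 [279.88518451 165.64659776]
```

Spool unmoved, tab centred in the grip, flap open, arm still. Handing in.

```bash
python3 -c "
from station import env
print(env.hand_in())"
```

```text
the job is handed in; nothing more can be done
None
```

I handed the job in at about 15 s. The knob is at zero, the flap rests open, and the gripper holds the filter upright and still over the middle of the tray, its underside about 10 cm above the rim; the hand-in returned no verdict.

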